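# Balance the stirring paddle on its rest

## Robot

A 6-joint arm with a two-finger parallel gripper is mounted at the origin on the work surface; the furniture and walls round the work are solid. World frame = base frame: x ahead of the robot, y to its left, z up, the work surface at z = 0. Lengths are in m, angles in rad, forces in N, time in s.
With the tool pointing down it reaches from about 0.275 to 0.75 m from the base axis. Payload 10.2 kg.
Tool frame: the origin (TCP) lies on the centre line of the jaws, within the pads' length; the fingertips stand 22 mm ahead of it and the grasp point (between the pads) lies 3 mm ahead of it; z points along the fingers, y is the line along which they close (so a half turn about z gives the same grasp; the last joint's range is limited). The gripper opens to 88 mm and grips with 3 to 60 N. Pads are 18 mm wide; open, the fingers measure 123 mm over their backs; the gripper's body (75 mm by 187 mm) begins 45 mm behind the grasp point.
Start: joints at [1.089, 0.313, 1.498, -0, 1.331, -0.223], TCP at [0.134, 0.508, 0.261] pointing down, gripper open.
Joint ranges: [-2.94, 2.94], [-0.97, 2.17], [0.19, 2.56], [-1.23, 4.37], [0.02, 3.11], [-2.88, 2.88]. Speed limits (rad/s): [2.39, 2.39, 3.01, 3.14, 3.14, 3.14].

## Interface

Orientations are given as a unit quaternion [x, y, z, w].
In Python, from plant import r gives the robot as it stands. Calls block until the motion is done:
- r.movep(position, orientation): joint-space move of the TCP to a pose.
- r.line_to(position, orientation=None, rate=0.15): straight line of the TCP; orientation=None keeps the orientation; rate is the mean speed in m/s.
- r.move_joints(angles): joint-space move.
- r.open() and r.close(force=None): open the fingers fully, or close them until they stop; force is the grip in N (None keeps the last).
- r.pause(seconds).
- r.solve_ik(position, orientation): joint angles nearest the present ones, or None.
- r.read_camera(name): name is "side" or "top"; returns (picture, depth): 400x640x3 uint8, blue, green, red; 400x640 float32, m along the optical axis (not along the pixel's ray), 0 where there is no reading.
- r.camera_params(name): a dict with "K" (3x3 intrinsics, pixels), "cam_to_world" (4x4, takes a point from camera to world coordinates). Camera axes: x right, y down, z forward; pixel columns grow to the right and rows downward; lengths in m; the calibration is good to about 2 mm. A picture is of the moment at which its call begins. camera_params takes no time and is no camera call.
A pose or a line that the arm cannot do raises r.IKError and nothing moves.
- r.hand_in(): hands the job in; it is judged then, once.
Readings, each from a call of its own:
- r.get_clock(): time.
- r.get_joint_positions(): joint angles.
- r.get_joint_vel(): joint speeds.
- r.get_joint_torque(): joint torques, N m.
- r.get_tcp_pos(): TCP position.
- r.get_tcp_rot(): TCP orientation.
- r.get_ft_force(): force on the tool from outside, world axes, zero at the start.
- r.get_wrist_torque(): the same for the moment, N m.
- r.get_grip_width(): finger opening in m.
- r.get_gripper_force(): force on a finger pad.
Only numpy, scipy, OpenCV 4.12 (cv2) and the standard library are available. Lean on these libraries where they do the work, as an engineer would, in place of code of your own. Each camera call takes 0.05 s, during which the arm holds its last target. There are 200 camera calls.

## Task

Take the wooden stirring paddle off the sloping drying rack and lay it crosswise over the narrow steel-topped rest, same face up, so that it balances there level by itself with both ends clear of the table. Its steel end cap is filled differently from paddle to paddle, so you have to find the balance point. Leave the pepper mill, the tomato and the spice jar standing where they are.

Things in the scene. Friction and masses are not known exactly. Their poses are not given: they have to be found in the camera images.
- paddle: flat dark wooden stirring paddle, 274 mm long, underside flat all along, 105 to 180 g. Origin on the underside's centre line; x runs along it to the blade, z out of its upper face. Handle 28 mm wide (y), 14 mm thick, x = -116 to +50 mm; neck 42 mm wide to x = +54, blade 60 mm wide, 10 mm thick, x = +50 to +134 mm. Starts on the rack, upper face up, blade end high and away from the robot
- end_cap: steel cap fixed on the paddle's handle end, as wide and thick as the handle, paddle x = -140 to -116 mm; origin on the underside at x = -128 mm. Its hidden filling differs each time (cap 16 to 88 g; the wood never differs), so the paddle's balance point lies on the centre line anywhere from paddle x = 0 to -52 mm. If laid off balance, the heavy side tips down to the table and stays there
- rack: fixed drying rack, wooden runners and steel bars, 250 x 106 x 143 mm. Origin on the table under the paddle's origin; the paddle rises along its x at 28 degrees. Bars under the paddle at paddle x = -112 and +85 mm, a stop behind the cap; between the bars the space by the handle is free. Uprights 46 mm either side, those at the blade rise 16 mm over the bar. The paddle lifts straight off the slope
- rest: fixed balancing rest: dark wooden foot 90 x 110 x 12 mm, a thin web and on it a steel ridge with a flat top, 22 mm wide (along x), 100 mm long (along y), top 48 mm above the table. Origin on the table under its centre; its y axis runs along the ridge, the paddle shall lie along its x, either way round
- ridge (a point): centre of the rest's flat top, 48 mm above the table, axes as the rest's
- blade_end (a point): end of the paddle's blade, on the centre line of the underside, 134 mm from the paddle's origin
- cap_end (a point): end of the paddle's cap, on the centre line of the underside, 140 mm from the paddle's origin
- pepper: bystander: dark wooden pepper mill, 58 mm wide, 170 mm tall, standing; origin at the centre of its underside
- tomato: bystander: tomato, 62 mm wide, 61 mm tall; origin at the centre of its underside
- spice: bystander: spice jar with a black cap, 41 mm wide, 105 mm tall, standing; origin at the centre of its underside
Mind the look-alikes: they are no part of the job. There is more than one size of the rest; the job needs the largest.

How it is judged:
On the way:
1. the paddle is lifted clear of the rack (contact force between paddle and rack below 0.01 N and distance of paddle from where it was at the start of the episode above 0.05 m), for 0.2 s.
At the end, for the whole second after the job is handed in: The paddle lies on the rest alone, upper face up and level within 5 degrees, both its ends at least 35 mm above the table, its length within 23 degrees of square across the ridge, and it stays so, all but still (under 5 cm/s) (angle between paddle's own z axis and vertical below 0.09 rad and height (world z) of each of blade_end, cap_end above 0.035 m and contact force between paddle and rest above 0.5 N and angle between the x axis of paddle and the x axis of rest, either way round below 0.4 rad and linear speed of paddle below 0.05 m/s); the robot touches nothing.
It fails at once if the pepper mill is shifted by more than 3 cm or tipped over (distance of pepper from where it was at the start of the episode above 0.03 m or angle between pepper's own z axis and vertical above 0.5 rad).
It fails at once if the tomato is shifted by more than 3 cm (distance of tomato from where it was at the start of the episode above 0.03 m).
It fails at once if the spice jar is shifted by more than 3 cm or tipped over (distance of spice from where it was at the start of the episode above 0.03 m or angle between spice's own z axis and vertical above 0.5 rad).
It also fails if it takes over 58 s, if anything falls off the work surface, if the arm or the gripper's body presses on something with over 40 N, if the wrist force passes 120 N, or if a joint passes its speed limit or range.

## Working session

There is one attempt and no reset: what is moved stays moved. The work goes in short steps, each a Python script; the robot and the scene stay as the last script left them, time stands still between calls to the robot, and variables do not carry over. Pictures are saved under pics/ and viewed, at most 10 in all, crops included, and the job is handed in when it is done.

```bash
mkdir -p pics; ls; python3 - <<'E'
from plant import r
import cv2,numpy as np
for n in("side","top"):
    p,d=r.read_camera(n); cv2.imwrite(f"pics/{n}0.png",p); np.savez(f"{n}0.npz",p=p,d=d)
    c=r.camera_params(n); print(n,np.round(c["K"],1).tolist(),np.round(c["cam_to_world"],3).tolist())
print(r.get_clock(),r.get_tcp_rot(),r.get_ft_force(),r.get_wrist_torque())
E
```

```text
pics
side [[480.9, 0.0, 324.6], [0.0, 480.9, 195.5], [0.0, 0.0, 1.0]] [[0.916, -0.131, 0.378, 0.026], [-0.4, -0.336, 0.853, -1.159], [0.015, -0.933, -0.361, 0.607], [0.0, 0.0, 0.0, 1.0]]
top [[387.8, 0.0, 320.9], [0.0, 387.8, 204.9], [0.0, 0.0, 1.0]] [[0.014, -0.999, 0.039, 0.487], [-1.0, -0.015, -0.022, 0.024], [0.023, -0.039, -0.999, 1.32], [0.0, 0.0, 0.0, 1.0]]
0.1 [ 1.29040599e-01  9.91639174e-01 -4.83778077e-04 -1.97053942e-04] [ 0.11680177 -0.38246663  0.56109401] [-0.00371944 -0.02746564 -0.01262962]
```

View pics/top0.png

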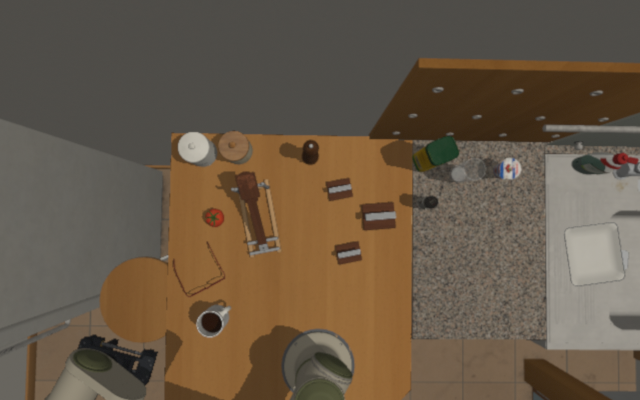

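View pics/side0.png

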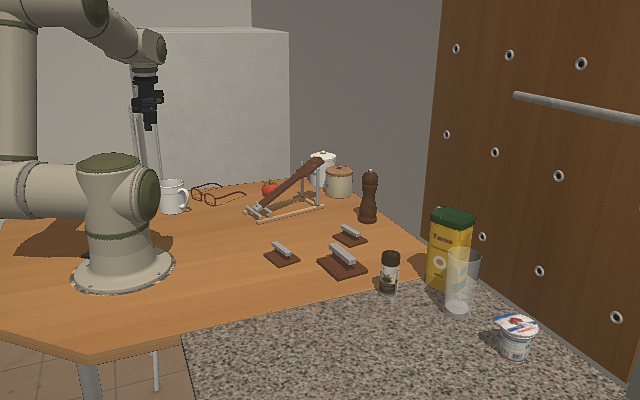

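The top view shows the paddle with its blade at (245,180) and cap at (265,247). The pepper mill is at (310,150), the tomato at (215,217) and the spice jar at (431,202). There are three candidate rests: (340,188) small, (379,216) largest and (348,253) small. The side view agrees, with the largest at (342,260), so I choose (379,216). Other dark wooden things are the pepper mill and the brown pot at (235,148). The paddle is the only long dark piece on the rack.

```bash
cat > h.py <<'E'
from plant import r
import cv2,numpy as np
def cloud(n,p,d):
    c=r.camera_params(n);K=np.array(c["K"]);T=np.array(c["cam_to_world"])
    v,u=np.indices(d.shape);q=np.stack([(u-K[0,2])/K[0,0]*d,(v-K[1,2])/K[1,1]*d,d],-1)
    return q@T[:3,:3].T+T[:3,3]
def biggest(m):
    n,l,s,c=cv2.connectedComponentsWithStats(m.astype(np.uint8));k=1+s[1:,4].argmax();return l==k
E
python3 - <<'E'
from h import *
z=np.load("top0.npz");p,d=z["p"],z["d"];X=cloud("top",p,d)
hsv=cv2.cvtColor(p,cv2.COLOR_BGR2HSV);v,u=np.indices(d.shape)
roi=lambda a,b,c,e:(u>=a)&(u<b)&(v>=c)&(v<e)&(d>0)
# dark wood
m=biggest((hsv[...,2]<125)&(hsv[...,1]>90)&roi(232,275,165,255)&(X[...,2]>.02))
P=X[m];c0=P.mean(0);U,S,V=np.linalg.svd(P-c0,full_matrices=False);a=V[0]*np.sign(V[0][0])
print("paddle n",m.sum(),"c",c0,"axis",a,"pitch",np.degrees(np.arcsin(a[2])),"yaw",np.degrees(np.arctan2(a[1],a[0])),"norm",V[2],"ext",((P-c0)@a).min(),((P-c0)@a).max(),"rms",((P-c0)@V[2]).std())
for t in np.arange(-.13,.15,.02):
    s=P[abs((P-c0)@a-t)<.01]; 
    if len(s): print(round(t,3),len(s),s.mean(0).round(4),np.ptp((s-c0)@V[1]).round(3))
for nm,b in dict(R1=(325,356,175,203),R2=(358,400,198,234),R3=(333,365,238,267)).items():
    g=roi(*b); s=g&(hsv[...,1]<60)&(hsv[...,2]>110)&(X[...,2]>.015)
    f=g&(hsv[...,2]<125)&(hsv[...,1]>90); Q=X[s]
    q=cv2.minAreaRect(Q[:,:2].astype(np.float32)*1000); q2=cv2.minAreaRect(X[f][:,:2].astype(np.float32)*1000)
    print(nm,s.sum(),"z",np.median(Q[:,2]),q,"foot",q2)
for nm,b in dict(pep=(300,322,138,168),tom=(204,226,206,228),spice=(422,440,194,210)).items():
    g=roi(*b)&(X[...,2]>.03);print(nm,X[g].mean(0),X[g][:,2].max())
big=cv2.resize(np.hstack([p[160:260,225:285],p[160:260,325:425]]),None,fx=5,fy=5,interpolation=cv2.INTER_CUBIC);cv2.imwrite("pics/crop1.png",big)
t=r.get_clock();F=[r.get_ft_force() for _ in range(20)];W=[r.get_wrist_torque() for _ in range(20)]
print(r.get_clock()-t,np.mean(F,0),np.std(F,0),np.mean(W,0),np.std(W,0))
E
```

```text
paddle n 973 c [0.54147077 0.21333139 0.11546106] axis [0.87568337 0.17804529 0.44886358] pitch 26.670795485377177 yaw 11.49280538031057 norm [ 0.4372349   0.10217267 -0.8935247 ] ext -0.15759520351918674 0.09984422893825555 rms 0.002673407775364762
-0.13 51 [0.4284 0.1903 0.0565] 0.029
-0.11 47 [0.4457 0.1944 0.0655] 0.027
-0.09 52 [0.463  0.197  0.0758] 0.027
-0.07 49 [0.4798 0.2004 0.0849] 0.029
-0.05 56 [0.4971 0.2042 0.0946] 0.028
-0.03 53 [0.5149 0.2077 0.1034] 0.029
-0.01 55 [0.5319 0.2112 0.1123] 0.032
0.01 100 [0.5508 0.2156 0.1198] 0.058
0.03 122 [0.5679 0.2189 0.1283] 0.059
0.05 118 [0.5858 0.2218 0.1373] 0.059
0.07 125 [0.603  0.2261 0.1473] 0.06
0.09 113 [0.6197 0.2293 0.1556] 0.058
R1 102 z 0.03627842586473329 ((593.7548217773438, -65.75454711914062), (15.156679153442383, 72.1642074584961), 11.227646827697754) foot ((593.2427978515625, -63.17050552368164), (69.718994140625, 89.70301818847656), 11.908601760864258)
R2 184 z 0.04867458720480111 ((504.6606750488281, -201.03436279296875), (20.45370864868164, 97.95349884033203), 5.106255531311035) foot ((504.98773193359375, -206.66949462890625), (98.6943588256836, 149.55735778808594), 9.219402313232422)
R3 100 z 0.03600394458591338 ((379.0469665527344, -98.92268371582031), (14.591981887817383, 72.30913543701172), 12.035894393920898) foot ((378.2811584472656, -94.56019592285156), (70.07584381103516, 93.26029968261719), 12.00378131866455)
pep [0.7008731  0.03393325 0.12471668] 0.1732948470683222
tom [0.491562   0.34567742 0.04253668] 0.0655325436067642
spice [ 0.54968821 -0.34663433  0.09703929] 0.11349986204824836
0.0 [ 0.11680177 -0.38246663  0.56109401] [1.38777878e-17 1.11022302e-16 0.00000000e+00] [-0.00371944 -0.02746564 -0.01262962] [4.33680869e-19 6.93889390e-18 0.00000000e+00]
```

View pics/crop1.png

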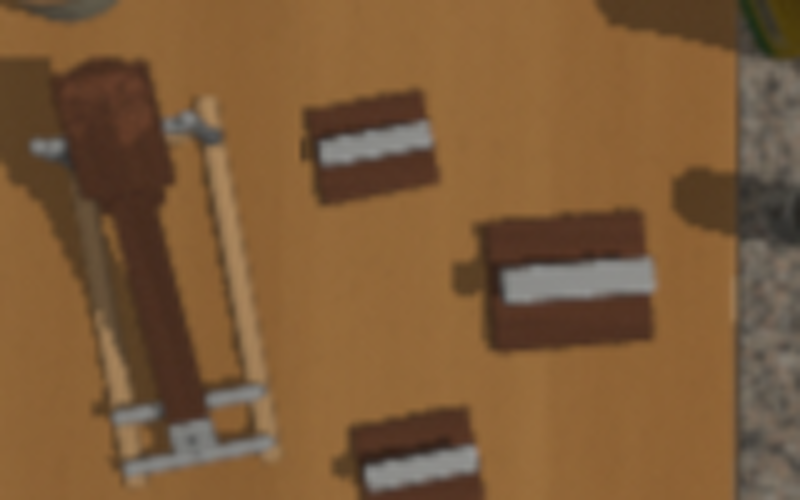

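The crop confirms the choice: of the three rests at about (340,188), (379,216) and (348,253), the middle one (98 mm ridge, z = 48.7 mm) is the largest. The handle fit gives a pitch of 28.0° and a yaw of 11.4°, matching the description. Next is the grasp at paddle x ≈ +26 mm, which keeps the fingers clear of the ridge whatever the balance point turns out to be.

```bash
cat >> h.py <<'E'
from scipy.spatial.transform import Rotation as Ro
def ft(n=40,dt=.02):
    F=[];W=[]
    for _ in range(n): r.pause(dt);F.append(r.get_ft_force());W.append(r.get_wrist_torque())
    return np.mean(F,0),np.mean(W,0),np.std(F,0),np.std(W,0)
def pose(yaw,pitch):  # paddle frame -> tool quaternion (tool x = -paddle x, y = paddle y, z = -paddle z)
    R=Ro.from_euler("zyx",[yaw,-pitch,0]).as_matrix()
    return R,Ro.from_matrix(R@np.diag([-1,1,-1])).as_quat()
def show(t,*a): print(t,*[np.round(x,4) for x in a])
E
python3 - <<'E'
from h import *
show("base",*ft(40))
R,q=pose(np.radians(11.45),np.radians(28));n=R[:,2]
S=np.array([.5279,.2103,.1104]);G=S-.004*n
show("n,G",n,G)
show("ik",r.solve_ik(G,q),r.solve_ik(G+.1*n,q))
r.movep(G+.1*n,q);show("tilt",*ft(10));print(r.get_clock())
r.line_to(G,rate=.1);show("at",r.get_tcp_pos(),*ft(5)[:2])
r.close(50);print(r.get_grip_width(),r.get_gripper_force(),r.get_clock())
p,d=r.read_camera("side");cv2.imwrite("pics/grasp.png",cv2.resize(p[120:260,180:420],None,fx=3,fy=3))
E
```

```text
base [ 0.039   0.1932 -0.1012] [ 0.0008  0.0027 -0.0035] [0.5321 0.4772 0.4507] [0.0356 0.0321 0.0337]
n,G [-0.4695 -0.      0.8829] [0.5298 0.2103 0.1069]
ik [ 0.2123  0.4386  1.8556 -0.2695  0.3806 -1.3315] [ 0.2362  0.2136  1.8904 -0.205   0.5701 -1.388 ]
tilt [-0.0921  0.1257 -0.1218] [ 0.0193  0.2299 -0.0066] [0.3669 0.3859 0.4473] [0.0275 0.0217 0.0416]
2.6333
at [0.5299 0.2104 0.1074] [-0.0393  0.4002  0.0384] [ 0.0164  0.2136 -0.0043]
0.027716164487164935 49.28804024200872 4.8167
```

View pics/grasp.png

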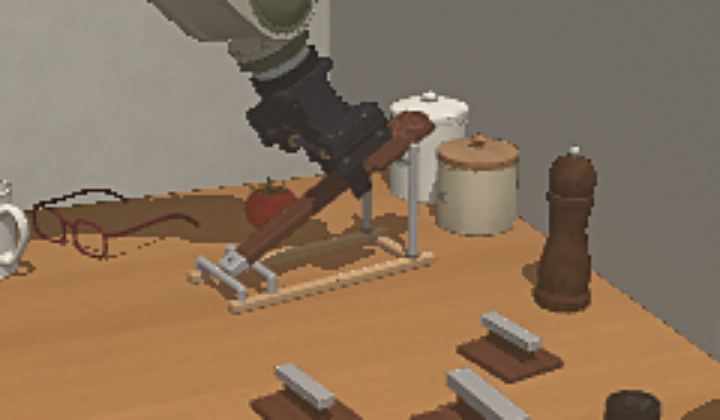

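The side view shows the gripper on the handle below the blade, around (350,160) in the crop. My Euler order was wrong, though: it was extrinsic, so the jaws are rolled about 5° on the paddle. I'll open, correct the orientation, regrip, lift and weigh.

```bash
sed -i 's/"zyx"/"ZYX"/' h.py
python3 - <<'E'
from h import *
r.open()
R,q=pose(np.radians(11.45),np.radians(28));n=R[:,2]
S=np.array([.5279,.2103,.1104]);G=S-.004*n
show("R",R,G)
r.line_to(G,q,rate=.1)
r.close(58);print(r.get_grip_width(),r.get_gripper_force())
show("gripped",*ft(10)[:2])
r.line_to(G+.1*n,rate=.1)
show("lifted",*ft(10)[:2])
R2,q2=pose(np.radians(5),0)
P=np.array([.50,.0,.25]);r.movep(P,q2);r.pause(.3)
F,W,sF,sW=ft(150);print("level");show("",F,W,r.get_tcp_pos(),R2.T@W)
print(r.get_clock(),r.get_grip_width())
p,d=r.read_camera("side");cv2.imwrite("pics/level.png",cv2.resize(p[60:260,180:480],None,fx=2.5,fy=2.5));np.savez("side1.npz",p=p,d=d)
p,d=r.read_camera("top");np.savez("top1.npz",p=p,d=d)
mw,xw,g=.0905,.023,9.81
E
```

```text
R [[ 0.8654 -0.1985 -0.4601]
 [ 0.1753  0.9801 -0.0932]
 [ 0.4695 -0.      0.8829]] [0.5297 0.2107 0.1069]
0.026759629701342963 57.997857704758644
gripped [-0.1412 -0.0911  0.1263] [ 0.0317  0.2294 -0.0089]
lifted [-0.0795 -0.2068 -1.5359] [-0.0079  0.23   -0.0073]
level
 [ 0.0179 -0.0668 -1.4877] [ 0.035  -0.09   -0.0002] [ 0.5  -0.    0.25] [ 0.027  -0.0927 -0.0002]
12.3583 0.027138676603716626
```

View pics/level.png

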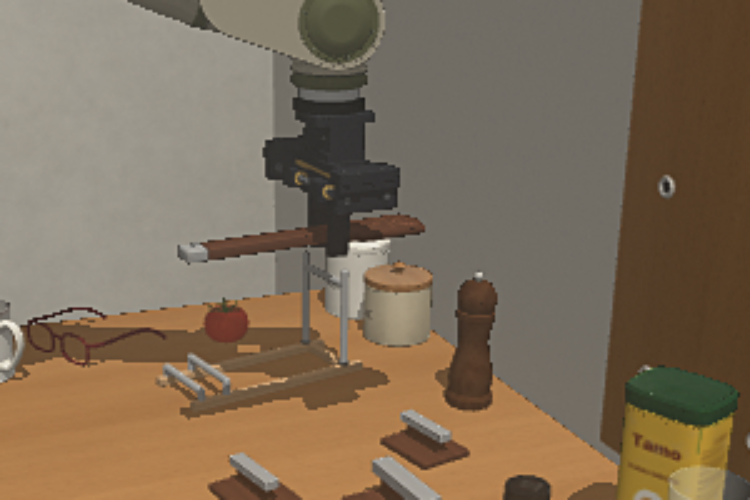

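The side view shows the paddle held by the handle near the blade, with its cap end free at about (190,252), roughly level, and the rack empty. Weight gives m ≈ 152 g and torque puts the balance point 62 mm from the grip. The mass model gives 63–64 mm. Before placing, I'll check the tilt and the grip position on the paddle from the images.

```bash
cat > chk.py <<'E'
from h import *
def run(tag,c,yaw=np.radians(5)):
    R=pose(yaw,0)[0]
    for n in("top","side"):
        z=np.load(f"{n}{tag}.npz");p,d=z["p"],z["d"];X=cloud(n,p,d);L=(X-c)@R
        h=cv2.cvtColor(p,cv2.COLOR_BGR2HSV);wood=(h[...,2]<130)&(h[...,1]>90)
        b=(d>0)&(abs(L[...,1])<.04)&(abs(L[...,2])<.05)&(abs(L[...,0])<.25)
        Q=L[b&wood&(abs(L[...,1])<(.012 if n=="top" else .04))]
        if n=="top":
            for lo,hi in((-.15,-.03),(.03,.12)):
                s=Q[(Q[:,0]>lo)&(Q[:,0]<hi)]
                if len(s)>10: k=np.polyfit(s[:,0],s[:,2],1);k2=np.polyfit(s[:,0],s[:,1],1);print(n,lo,len(s),"pitch",np.degrees(np.arctan(k[0])),"z mid",np.polyval(k,(lo+hi)/2),"y@0,yaw",k2[1],np.degrees(k2[0]))
        print(n,"wood x",np.percentile(Q[:,0],[0,1,99,100]).round(4))
        A=L[b&(L[...,0]<-.1)];print(n,"all min x",np.percentile(A[:,0],[0,2]).round(4)); A=L[b&(L[...,0]>.06)]; print(n,"all max x",np.percentile(A[:,0],[98,100]).round(4))
E
python3 - <<'E'
from chk import *
run("1",np.array([.5,0,.25]))
R,q=pose(np.radians(5),0);print(q,r.get_tcp_rot())
E
```

```text
top -0.15 149 pitch 0.7202912275771024 z mid 0.004159526185001498 y@0,yaw 0.007309839596599625 5.5464028826972465
top 0.03 153 pitch 0.6040123306350844 z mid 0.0019126733860388224 y@0,yaw -0.0036853937996680795 2.144311135944876
top wood x [-0.099  -0.0964  0.111   0.1118]
top all min x [-0.1021 -0.1021]
top all max x [0.1102 0.1118]
side wood x [-0.1456 -0.1434  0.1005  0.1076]
side all min x [-0.1715 -0.1703]
side all max x [0.1028 0.1076]
[-0.04361939  0.99904822  0.          0.        ] [-4.35994531e-02  9.99049092e-01 -8.22203947e-06  1.14905611e-05]
```

The grip is at paddle x ≈ +27.5 mm and the pitch is +0.7°. The three estimates of the balance offset are 62.3, 63.5 and 65.5 mm, so I'll use 63.5 mm. I'll lower onto the ridge in small steps, watching the force.

```bash
python3 - <<'E'
from h import *
yaw=np.radians(4);R,q=pose(yaw,np.radians(-.7))
T=np.array([.5047,-.201,0])+.0635*R[:,0]*[1,1,0]
r.movep(T+[0,0,.15],q);r.line_to(T+[0,0,.075],rate=.08);r.pause(.2)
F0=ft(25,.01)[0][2];print(F0,T,r.get_clock())
z=.064;r.line_to(T+[0,0,z],rate=.04)
while z>.054:
    F=ft(15,.01)[0][2]
    if F-F0>.55: break
    z-=.0007;r.line_to(T+[0,0,z],rate=.02)
print("contact",z,F-F0,ft(20,.01)[:2],r.get_clock())
for n in("side","top"):
    p,d=r.read_camera(n);np.savez(f"{n}2.npz",p=p,d=d)
    if n=="side":cv2.imwrite("pics/place.png",cv2.resize(p[130:300,240:480],None,fx=3.2,fy=3.2))
E
```

```text
-1.3346386398991694 [ 0.56804059 -0.19657079  0.        ] 14.875
contact 0.056999999999999995 1.1920369498413543 (array([ 0.46110303, -0.02496571, -0.1549021 ]), array([ 0.04007964, -0.09643812, -0.00060965])) 19.3417
```

View pics/place.png

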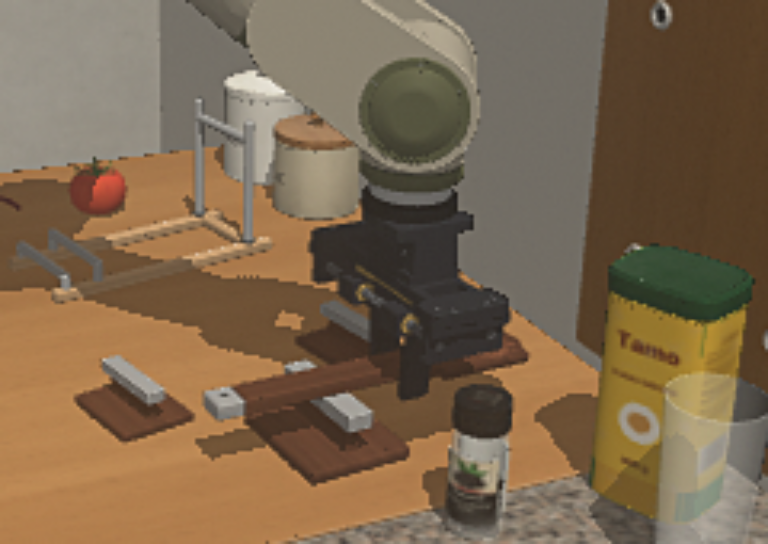

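The side view shows the paddle resting across the large rest's ridge (about (330,395) in the crop), level and held by the fingers clear of the ridge. The force shows the full weight carried by the ridge, so I release and check.

```bash
python3 - <<'E'
from h import *
r.open();r.pause(.5)
p,d=r.read_camera("side");a=p[200:290,280:430]
T=r.get_tcp_pos()
r.line_to(np.array(T)+[0,0,.12],rate=.12);r.pause(.5)
p,d=r.read_camera("side");np.savez("side3.npz",p=p,d=d);b=p[200:290,280:430]
cv2.imwrite("pics/rel.png",cv2.resize(np.vstack([a,b]),None,fx=3.2,fy=3.2))
r.move_joints(np.array(r.get_joint_positions())+[.9,0,0,0,0,0]);r.pause(.2)
p,d=r.read_camera("top");np.savez("top3.npz",p=p,d=d)
X=cloud("top",p,d);m=(X[...,2]>.03)&(X[...,2]<.09)&(abs(X[...,1]+.2)<.055)&(X[...,0]>.3)&(X[...,0]<.75)&(d>0)
h=cv2.cvtColor(p,cv2.COLOR_BGR2HSV);w=biggest(m);Q=X[w];Q=Q[(abs(Q[:,0]-.5047)>.015)]
print("x range",Q[:,0].min(),Q[:,0].max(),"z",np.median(Q[Q[:,0]<.42][:,2]),np.median(Q[Q[:,0]>.6][:,2]))
c=cv2.minAreaRect(Q[:,:2].astype(np.float32)*1000);print(c,r.get_clock())
E
```

```text
x range 0.4050170501556206 0.6795216843449408 z 0.06269805553982088 0.058908490740797737
((542.9070434570312, -208.42140197753906), (276.3787536621094, 67.36148071289062), 8.28496265411377) 24.8333
```

View pics/rel.png

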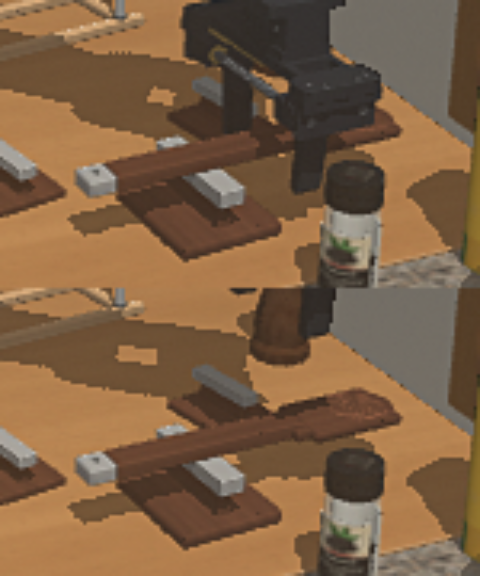

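Both views after release show the paddle level and alone on the ridge. The handle top is at 62.7 mm and the blade top at 58.9 mm, which is just the 4 mm thickness difference. The robot is clear.

```bash
python3 -c "
from plant import r
print(r.hand_in(),r.get_clock())"
```

```text
the job is handed in; nothing more can be done
the job is handed in; nothing more can be done
```

The paddle balances level on the largest rest, same face up, with both ends clear of the table; I handed it in at about 25 s, and the hand-in call returned no pass/fail verdict.

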